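Unstack the lids and close the storage jars

ROBOT

A 6-joint arm with a two-finger parallel gripper is mounted at the origin on a cart in front of the work surface, level with it; the furniture and walls round the work are solid. World frame = base frame: x ahead of the robot, y to its left, z up, the work surface at z = 0. Lengths are in mm, angles in degrees, forces in N, time in s.
With the tool pointing down it reaches from about 300 to 850 mm from the base axis. Payload 4.2 kg.
Tool frame: the origin (TCP) lies on the centre line of the jaws, within the pads' length; the fingertips stand 8 mm ahead of it and the grasp point (between the pads) lies 11 mm behind it; z points along the fingers, y is the line along which they close (so a half turn about z gives the same grasp; the last joint's range is limited). The gripper opens to 91 mm and grips with 3 to 60 N. Pads are 32 mm wide; open, the fingers measure 118 mm over their backs; the gripper's body (76 mm by 178 mm) begins 60 mm behind the grasp point.
Start: joints at [76.146, 18.312, 89.639, -0, 72.044, -1.146], TCP at [126.493, 560.93, 221.976] pointing down, gripper open.
Joint ranges: [-177.97, 177.97], [-48.28, 115.42], [12.27, 149.76], [-77.06, 257.06], [2.81, 150.46], [-146.56, 146.56]. Speed limits (degrees/s): [147.25, 147.25, 180, 180, 180, 180].

INTERFACE

Orientations are given as [roll, pitch, yaw] about the fixed x, y, z axes, in that order (R = Rz(yaw) Ry(pitch) Rx(roll)).
In Python, from workcell import telemetry, eyes, ticket gives the robot as it stands. The module is installed in compiled form; this text tells all that it offers.
- The arm moves only by the shell command python3 -m crank 'ROWS' [OPENING] [FORCE]. ROWS is JSON, a list of rows, each an object of numbers: "dx", "dy", "dz": the shift along the world's x, y, z normalised to -1 to 1, where 1 is 80 cm; "yaw": the turn about the world's z normalised to -1 to 1, where 1 is 5 degrees. A call has 1 to 10 rows; each row shifts and turns the commanded pose from where the row before left it; what a row does not reach is not made up. A row lasts 1/8 s, in which the tool goes at most 62.5 mm and 10.7 degrees, less where a joint would pass 70% of its speed; a pose out of reach is approached as far as the arm can. A call with a number of a shift or a turn outside -1 to 1 is refused whole. A call with a gripper value outside its range is refused whole. OPENING is the opening, from 0 (shut) to 1 (fully open), set as the call begins (- or left out, the last holds). The fingers move at their own pace and stop on an object; FORCE is the grip in N (left out, the last holds). Time passes only in rows, so rows that do not move let the fingers close. It gives the time, the measured TCP pose, the force, the opening and the grip force at its end, in the units of the state.
- telemetry.state(): the state, without advancing time (a new reading comes with each control period).
- eyes.grab_frame(name): name is "scene" or "top"; returns the picture (384x512x3 uint8, red, green, blue); there is no depth.
- eyes.calibration(name): a dict with "camera_matrix" (3x3 intrinsics, pixels), "world_from_camera" (4x4, takes a point from camera to world coordinates). Camera axes: x right, y down, z forward; pixel columns grow to the right and rows downward; lengths in mm; the calibration is good to about 2 mm. A picture is of the moment at which its call begins. calibration takes no time and is no camera call.
- ticket.job_done(): hands the job in; it is judged then, once.
The state is a dict: "time_s": time; "qpos": joint angles; "qvel": joint speeds; "effort": joint torques, N m; "ee_pos": TCP position; "ee_rot": TCP orientation; "force": force on the tool from outside, world axes, zero at the start; "torque": the same for the moment, N m; "gripper_width": finger opening in mm; "gripper_force": force on a finger pad.
Only numpy, scipy, OpenCV 4.12 (cv2) and the standard library are available. Lean on these libraries where they do the work, as an engineer would, in place of code of your own. Each camera call takes 0.05 s, during which the arm holds its last target. There are 200 camera calls.

TASK

Close the four open storage jars. Take the wooden lids off the stack one at a time, starting at the top, and put each straight onto the jar of its own size before taking the next, so that it lies flat on the rim. Leave the jars, the timer and the spice jar standing where they are.

Things in the scene. Friction and masses are not known exactly. Their poses are not given: they have to be found in the camera images.
- lid_small_center (a point): Small of 4 round wooden lids, 72 mm wide, 53 high; at first on top of the stack. Hollow grey skirt below (outer diameter 38, wall 3, depth 25), disc 6 thick, knob on top (diameter 20, height 22; grasp it). Stacked, a skirt stands on the next disc, hiding that knob. Point: on the axis, half-way up, 26.5 above the skirt's edge, 4.5 below the disc's top, 26.5 below the knob's top. z: axis, up.
- lid_medium_center (a point): Medium of 4 round wooden lids, 94 mm wide, 53 high; at first second from the top of the stack. Hollow grey skirt below (outer diameter 60, wall 3, depth 25), disc 6 thick, knob on top (diameter 20, height 22; grasp it). Stacked, a skirt stands on the next disc, hiding that knob. Point: on the axis, half-way up, 26.5 above the skirt's edge, 4.5 below the disc's top, 26.5 below the knob's top. z: axis, up.
- lid_large_center (a point): Large of 4 round wooden lids, 116 mm wide, 53 high; at first third from the top of the stack. Hollow grey skirt below (outer diameter 82, wall 3, depth 25), disc 6 thick, knob on top (diameter 20, height 22; grasp it). Stacked, a skirt stands on the next disc, hiding that knob. Point: on the axis, half-way up, 26.5 above the skirt's edge, 4.5 below the disc's top, 26.5 below the knob's top. z: axis, up.
- lid_largest_center (a point): Largest of 4 round wooden lids, 138 mm wide, 53 high; at first at the bottom of the stack, on the worktop. Hollow grey skirt below (outer diameter 104, wall 3, depth 25), disc 6 thick, knob on top (diameter 20, height 22; grasp it). Stacked, a skirt stands on the next disc, hiding that knob. Point: on the axis, half-way up, 26.5 above the skirt's edge, 4.5 below the disc's top, 26.5 below the knob's top. z: axis, up.
- jar_small_mouth (a point): Small of 4 open white round jars, loose, outer diameter 60 mm, inner 52, height 56. The small lid belongs on it: skirt inside (7 mm play all round), disc flat on the rim; the lid's point is then 1.5 mm above this one. Point: centre of the mouth, at rim height. z: up.
- jar_medium_mouth (a point): Medium of 4 open white round jars, loose, outer diameter 82 mm, inner 74, height 56. The medium lid belongs on it: skirt inside (7 mm play all round), disc flat on the rim; the lid's point is then 1.5 mm above this one. Point: centre of the mouth, at rim height. z: up.
- jar_large_mouth (a point): Large of 4 open white round jars, loose, outer diameter 104 mm, inner 96, height 56. The large lid belongs on it: skirt inside (7 mm play all round), disc flat on the rim; the lid's point is then 1.5 mm above this one. Point: centre of the mouth, at rim height. z: up.
- jar_largest_mouth (a point): Largest of 4 open white round jars, loose, outer diameter 126 mm, inner 118, height 56. The largest lid belongs on it: skirt inside (7 mm play all round), disc flat on the rim; the lid's point is then 1.5 mm above this one. Point: centre of the mouth, at rim height. z: up.
- timer_center (a point): Red round wind-up kitchen timer, 68 mm across, 53 mm high, loose; a bystander, to be left alone. The point is its centre, half-way up.
- spice_jar_center (a point): Closed spice jar with red cap, diameter 45 mm, 106 mm high, standing loose; a bystander, to be left alone. The point is its centre, half-way up.
Things that resemble listed ones, but are neither listed nor needed, are in the scene too. Leave any orange or turquoise look-alike of the part that bears lid_small_center alone.

How it is judged:
By the outcome, as a careful person would: the job done as asked, in the order asked, and still so for the second after the job is handed in, with the robot touching nothing.
It also fails if it takes over 120 s, if anything falls off the work surface, if the arm or the gripper's body presses on something with over 40 N, if the wrist force passes 120 N, or if a joint passes its speed limit or range.

## Working session

There is one attempt and no reset: what is moved stays moved. The work goes in short steps, Python scripts to look and compute and a shell command to move; the robot and the scene stay as the last step left them, time stands still between calls to the robot, and variables do not carry over. Pictures are saved under pics/ and viewed, at most 14 in all, crops included, and the job is handed in when it is done.

```bash
mkdir -p pics; python3 - <<'E'
from workcell import telemetry, eyes
import cv2,numpy as np
for n in("top","scene"):
    im=eyes.grab_frame(n); cv2.imwrite(f"pics/{n}0.png",cv2.resize(im[:,:,::-1],(800,600),interpolation=cv2.INTER_CUBIC))
    cv2.imwrite(f"pics/{n}0_raw.png",im[:,:,::-1])
    c=eyes.calibration(n); print(n,np.round(c["camera_matrix"],1).tolist(),np.round(c["world_from_camera"],3).tolist())
s=telemetry.state();print({k:np.round(v,2).tolist() for k,v in s.items()})
E
```

```text
top [[479.8, 0.0, 259.4], [0.0, 479.8, 189.1], [0.0, 0.0, 1.0]] [[-0.014, -0.998, 0.065, 391.971], [-1.0, 0.015, 0.013, 13.593], [-0.014, -0.065, -0.998, 1517.954], [0.0, 0.0, 0.0, 1.0]]
scene [[449.6, 0.0, 258.3], [0.0, 449.6, 193.6], [0.0, 0.0, 1.0]] [[0.542, -0.54, 0.644, -584.284], [-0.84, -0.364, 0.402, -638.25], [0.017, -0.759, -0.651, 1192.502], [0.0, 0.0, 0.0, 1.0]]
{'time_s': 0.1, 'qpos': [76.14, 18.35, 89.7, -0.0, 72.04, -1.15], 'qvel': [0.06, -0.11, -0.23, -0.1, -0.01, -0.13], 'effort': [0.0, -41.33, -23.25, 0.07, 0.04, -0.0], 'ee_pos': [126.41, 560.49, 221.21], 'ee_rot': [-179.91, 0.0, 167.29], 'force': [-0.12, 0.29, -0.58], 'torque': [-0.02, 0.03, 0.0], 'gripper_force': 0.0, 'gripper_width': 90.98}
```

View pics/top0.png

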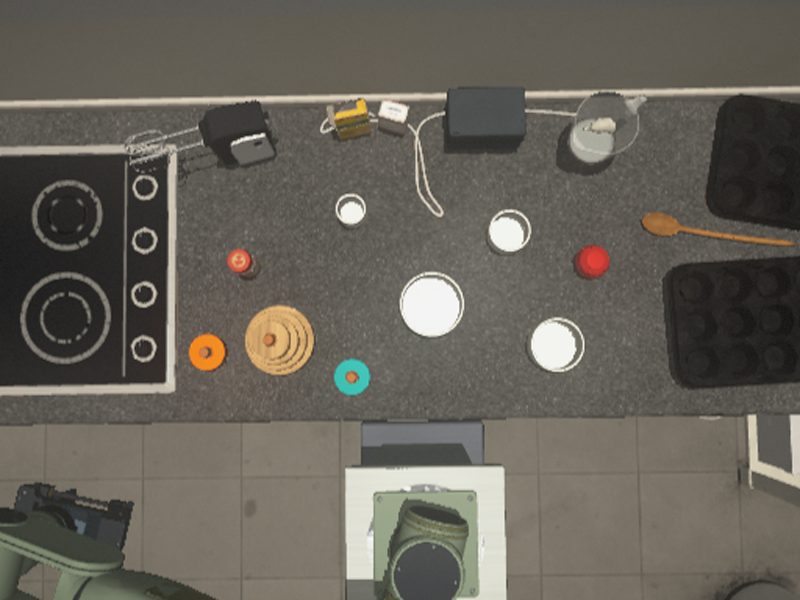

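View pics/scene0.png

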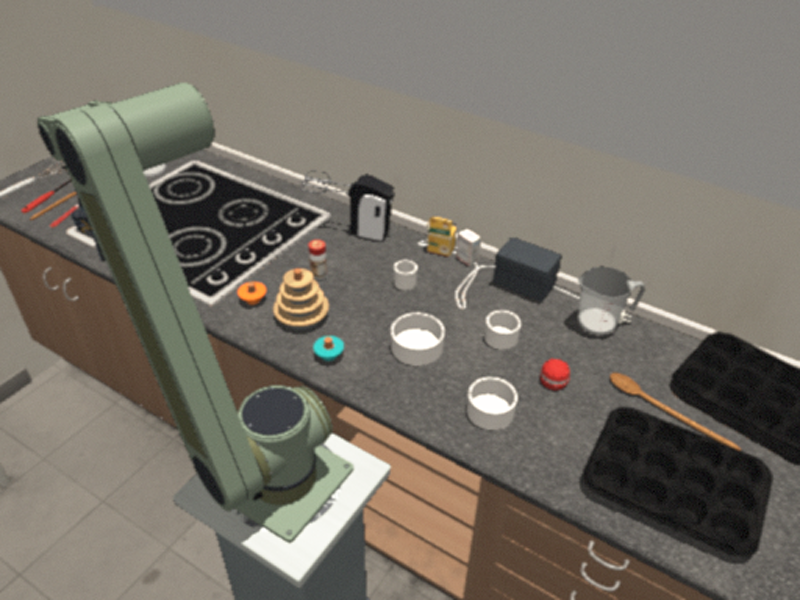

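The top view shows the jars at about: small (350,210), medium (509,231), large (556,345) and largest (431,304). The stack's knob is at (269,340), the spice jar at (240,260) and the timer at (592,261). Next I'll fit the jars and enlarge the stack.

```bash
cat > h.py <<'E'
import numpy as np,cv2
from workcell import telemetry, eyes
def world(u,v,z,n="top"):
    c=eyes.calibration(n);K=np.array(c["camera_matrix"]);T=np.array(c["world_from_camera"])
    d=T[:3,:3]@np.linalg.solve(K,[u,v,1]);o=T[:3,3];return (o+d*(z-o[2])/d[2])[:2]
def proj(P,n="top"):
    c=eyes.calibration(n);K=np.array(c["camera_matrix"]);T=np.linalg.inv(np.array(c["world_from_camera"]))
    p=(np.atleast_2d(P)@T[:3,:3].T+T[:3,3])@K.T;return p[:,:2]/p[:,2:]
def circ(x,y,z,r,n="top"):
    a=np.linspace(0,2*np.pi,72);return proj(np.c_[x+r*np.cos(a),y+r*np.sin(a),z+0*a],n)
def crop(im,u,v,h,s,circles=(),n="top"):  # im RGB; circles (x,y,z,r)
    u0,v0=int(u-h),int(v-h);o=cv2.resize(im[v0:v0+2*h,u0:u0+2*h,::-1],None,fx=s,fy=s,interpolation=cv2.INTER_CUBIC)
    for x,y,z,r in circles:
        cv2.polylines(o,[np.int32((circ(x,y,z,r,n)-[u0,v0]+.5)*s)],True,(255,0,255),1)
    return o
E
python3 - <<'E'
from h import *
from scipy.optimize import minimize
im=cv2.imread("pics/top0_raw.png")[:,:,::-1]
hsv=cv2.cvtColor(im,cv2.COLOR_RGB2HSV)
white=((hsv[...,1]<60)&(hsv[...,2]>105)).astype(np.uint8)
tiles=[]
for nm,u,v,r in(("small",350,210,30),("medium",509,231,41),("large",556,345,52),("largest",431,304,63)):
    u*=.64;v*=.64;h=35;u0,v0=int(u-h),int(v-h);s=8
    m=cv2.resize(white[v0:v0+2*h,u0:u0+2*h]*255,None,fx=s,fy=s,interpolation=cv2.INTER_LINEAR)>127
    l,lab=cv2.connectedComponents(m.astype(np.uint8));m=lab==lab[h*s,h*s]
    def f(p):
        o=np.zeros(m.shape,np.uint8);c=np.r_[circ(*p,56,r),circ(*p,0,r)]
        cv2.fillPoly(o,[cv2.convexHull(np.int32(np.round((c-[u0,v0]+.5)*s)))],1);return (o!=m).sum()
    x0=world(u,v,50);q=minimize(f,x0,method="Nelder-Mead",options=dict(initial_simplex=x0+np.array([[0,0],[8,0],[0,8]])))
    print(nm,q.x.round(1),q.fun/m.sum(), "R",np.hypot(*q.x).round())
    tiles.append(cv2.resize(crop(im,u,v,28,5,[(*q.x,56,r),(*q.x,56,r-4)]),(280,280)))
k=np.array([269,340])*.64;x=world(*k,146);print("knob",x.round(1))
st=crop(im,280*.64,340*.64,32,8,[(*x,146,10),(*x,124,36),(*x,93,47),(*x,62,58),(*x,31,69)])
st=st[:480];raw=crop(im,280*.64,340*.64,32,8)
cv2.imwrite("pics/jars.png",np.vstack([np.hstack(tiles[:2]),np.hstack(tiles[2:])]));cv2.imwrite("pics/stack.png",np.hstack([cv2.resize(raw,(400,400)),cv2.resize(crop(im,280*.64,340*.64,32,8,[(*x,146,10),(*x,124,36),(*x,93,47),(*x,62,58),(*x,31,69)]),(400,400))]))
E
```

```text
small [665.  140.5] 0.06638246041412911 R 680.0
medium [ 616.7 -174.1] 0.0675490751226878 R 641.0
large [ 389.5 -262.5] 0.14236205490622453 R 470.0
largest [472.1 -18.3] 0.49399585679006563 R 472.0
knob [403.6 282.1]
```

View pics/jars.png

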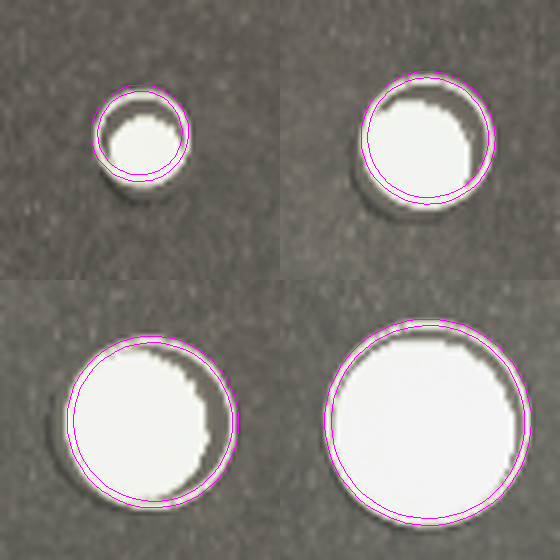

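View pics/stack.png

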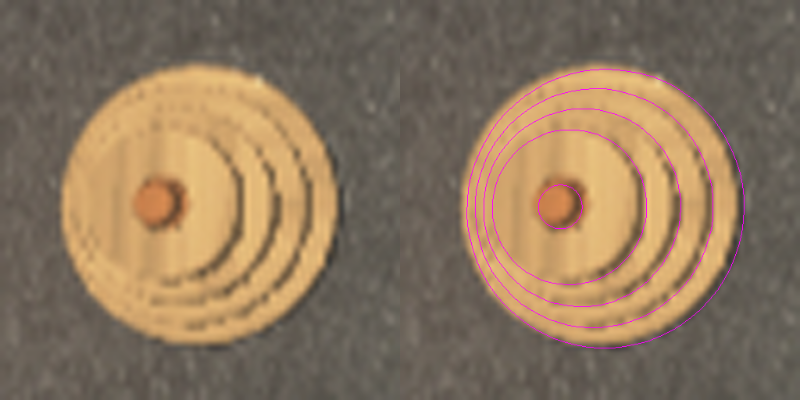

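The jar fits look right. The small lid's axis is near (405, 283.8), after correcting the overlay by 1.4 mm in x and about 1.7 mm in y. Moving above the stack.

```bash
python3 -m crank '[{"dx":0.02,"dy":-0.02},{"dx":0.044,"dy":-0.044},{"dx":0.044,"dy":-0.044},{"dx":0.044,"dy":-0.044},{"dx":0.044,"dy":-0.044},{"dx":0.044,"dy":-0.044},{"dx":0.044,"dy":-0.044},{"dx":0.044,"dy":-0.044},{"dx":0.02,"dy":-0.018},{}]' 0.7 30; python3 -m crank '[{},{}]'
```

```text
validation failed for argument at $[0]...
validation failed for argument at $[0]...
```

```bash
python3 -m crank '[{"dx":0.02,"dy":-0.02,"dz":0,"yaw":0},{"dx":0.044,"dy":-0.044,"dz":0,"yaw":0},{"dx":0.044,"dy":-0.044,"dz":0,"yaw":0},{"dx":0.044,"dy":-0.044,"dz":0,"yaw":0},{"dx":0.044,"dy":-0.044,"dz":0,"yaw":0},{"dx":0.044,"dy":-0.044,"dz":0,"yaw":0},{"dx":0.044,"dy":-0.044,"dz":0,"yaw":0},{"dx":0.044,"dy":-0.044,"dz":0,"yaw":0},{"dx":0.02,"dy":-0.018,"dz":0,"yaw":0},{"dx":0,"dy":0,"dz":0,"yaw":0}]' 0.7 30
```

```text
time_s: 1.35
ee_pos: [405.6, 282.2, 221.8]
ee_rot: [-180.0, -0.0, 167.1]
force: [-0.5, -0.1, 0.8]
gripper_width: 64.1
gripper_force: 0.0
```

```bash
python3 -m crank '[{"dx":-0.001,"dy":0.002,"dz":-0.03,"yaw":0},{"dx":0,"dy":0,"dz":-0.04,"yaw":0},{"dx":0,"dy":0,"dz":-0.025,"yaw":0},{"dx":0,"dy":0,"dz":-0.012,"yaw":0},{"dx":0,"dy":0,"dz":0,"yaw":0},{"dx":0,"dy":0,"dz":0,"yaw":0}]' && python3 -m crank '[{"dx":0,"dy":0,"dz":0,"yaw":0},{"dx":0,"dy":0,"dz":0,"yaw":0},{"dx":0,"dy":0,"dz":0,"yaw":0},{"dx":0,"dy":0,"dz":0,"yaw":0},{"dx":0,"dy":0,"dz":0,"yaw":0},{"dx":0,"dy":0,"dz":0,"yaw":0}]' 0 30
```

```text
time_s: 2.1
ee_pos: [404.4, 286.2, 137.2]
ee_rot: [179.9, 0.1, 167.3]
force: [0.6, 0.3, 0.6]
gripper_width: 63.8
gripper_force: 0.0
time_s: 2.85
ee_pos: [404.1, 285.7, 136.3]
ee_rot: [-180.0, -0.0, 167.3]
force: [0.4, -0.1, -0.5]
gripper_width: 19.3
gripper_force: 30.0
```

```bash
python3 -m crank '[{"dx":0,"dy":0,"dz":0.01,"yaw":0},{"dx":0,"dy":0,"dz":0.02,"yaw":0},{"dx":0,"dy":0,"dz":0.03,"yaw":0},{"dx":0,"dy":0,"dz":0.015,"yaw":0},{"dx":0,"dy":0,"dz":0,"yaw":0},{"dx":0,"dy":0,"dz":0,"yaw":0}]'; python3 - <<'E'
from h import *
im=eyes.grab_frame("scene");u=190;v=185
cv2.imwrite("pics/s1.png",np.hstack([crop(im,u,v,45,6)]))
E
```

```text
time_s: 3.6
ee_pos: [403.6, 285.4, 195.6]
ee_rot: [-179.9, -0.1, 167.3]
force: [-0.1, 0.3, -0.8]
gripper_width: 19.2
gripper_force: 30.0
```

View pics/s1.png

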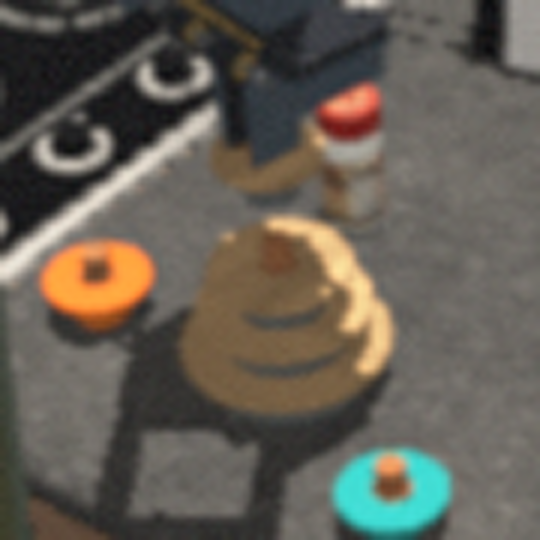

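The small lid hangs level in the gripper at about (265,165). The rest of the stack is undisturbed, with the medium knob showing at (278,250). On to the small jar.

```bash
python3 -m crank '[{"dx":0.02,"dy":-0.011,"dz":0,"yaw":0},{"dx":0.04,"dy":-0.0222,"dz":0,"yaw":0},{"dx":0.04,"dy":-0.0222,"dz":0,"yaw":0},{"dx":0.04,"dy":-0.0222,"dz":0,"yaw":0},{"dx":0.04,"dy":-0.0222,"dz":0,"yaw":0},{"dx":0.04,"dy":-0.0222,"dz":0,"yaw":0},{"dx":0.04,"dy":-0.0222,"dz":0,"yaw":0},{"dx":0.04,"dy":-0.0222,"dz":0,"yaw":0},{"dx":0.0255,"dy":-0.0141,"dz":0,"yaw":0},{"dx":0,"dy":0,"dz":0,"yaw":0}]' ; python3 -m crank '[{"dx":0,"dy":0,"dz":-0.02,"yaw":0},{"dx":0,"dy":0,"dz":-0.04,"yaw":0},{"dx":0,"dy":0,"dz":-0.03,"yaw":0},{"dx":0,"dy":0,"dz":-0.01,"yaw":0},{"dx":0,"dy":0,"dz":0,"yaw":0},{"dx":0,"dy":0,"dz":0,"yaw":0}]'; python3 - <<'E'
from h import *
im=eyes.grab_frame("scene");u,v=proj([665,140.5,70],"scene")[0]
a=crop(im,u,v,28,10,[(665,140.5,56,30)],"scene")
im=eyes.grab_frame("top");u,v=proj([665,140.5,70])[0]
cv2.imwrite("pics/p1.png",np.hstack([a,crop(im,u,v,28,10)])[:,:1120]); cv2.imwrite("pics/p1.png",cv2.resize(cv2.imread("pics/p1.png"),(800,400)))
E
```

```text
time_s: 4.9
ee_pos: [666.1, 139.2, 194.9]
ee_rot: [-180.0, -0.0, 167.2]
force: [-0.3, 0.3, -0.8]
gripper_width: 19.2
gripper_force: 30.0
time_s: 5.65
ee_pos: [665.0, 141.6, 117.6]
ee_rot: [179.9, 0.1, 167.3]
force: [-0.3, 0.9, -1.1]
gripper_width: 19.0
gripper_force: 30.0
```

View pics/p1.png

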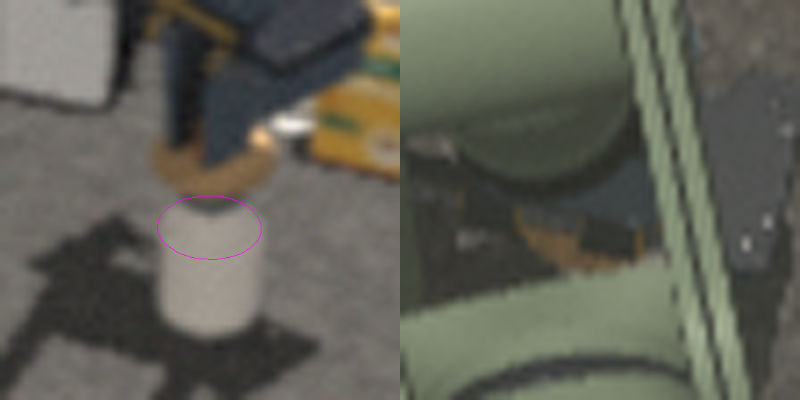

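The lid (centre column 214) sits over the jar (211), and the fitted rim matches the picture. Lowering.

```bash
python3 -m crank '[{"dx":0,"dy":0,"dz":-0.015,"yaw":0},{"dx":0,"dy":0,"dz":-0.015,"yaw":0},{"dx":0,"dy":0,"dz":-0.01,"yaw":0},{"dx":0,"dy":0,"dz":-0.007,"yaw":0},{"dx":0,"dy":0,"dz":-0.004,"yaw":0},{"dx":0,"dy":0,"dz":0,"yaw":0},{"dx":0,"dy":0,"dz":0,"yaw":0}]'
```

```text
time_s: 6.62
ee_pos: [664.8, 141.4, 76.0]
ee_rot: [180.0, 0.0, 167.3]
force: [-0.4, 0.2, -1.1]
gripper_width: 19.2
gripper_force: 30.0
```

```bash
python3 -m crank '[{"dx":0,"dy":0,"dz":-0.001,"yaw":0},{"dx":0,"dy":0,"dz":-0.001,"yaw":0},{"dx":0,"dy":0,"dz":0,"yaw":0}]';python3 -m crank '[{"dx":0,"dy":0,"dz":-0.001,"yaw":0},{"dx":0,"dy":0,"dz":0,"yaw":0}]'
```

```text
time_s: 7.0
ee_pos: [664.7, 141.3, 74.4]
ee_rot: [180.0, 0.0, 167.3]
force: [-0.9, 0.1, 1.3]
gripper_width: 19.1
gripper_force: 30.0
time_s: 7.25
ee_pos: [664.7, 141.3, 74.3]
ee_rot: [180.0, 0.0, 167.3]
force: [-0.9, -1.0, 6.2]
gripper_width: 19.0
gripper_force: 30.0
```

```bash
python3 -m crank '[{"dx":0,"dy":0,"dz":0,"yaw":0},{"dx":0,"dy":0,"dz":0,"yaw":0},{"dx":0,"dy":0,"dz":0,"yaw":0},{"dx":0,"dy":0,"dz":0.02,"yaw":0},{"dx":0,"dy":0,"dz":0.04,"yaw":0},{"dx":0,"dy":0,"dz":0.04,"yaw":0},{"dx":0,"dy":0,"dz":0.03,"yaw":0},{"dx":0,"dy":0,"dz":0.02,"yaw":0},{"dx":0,"dy":0,"dz":0,"yaw":0}]' 0.6; python3 - <<'E'
from h import *
im=eyes.grab_frame("scene");u,v=proj([665,140.5,70],"scene")[0]
a=crop(im,u,v,28,10,[(665,140.5,62,36)],"scene")
im=eyes.grab_frame("top");c=(405,284.5);u,v=proj([*c,100])[0]
b=crop(im,u,v,32,10,[(*c,115,10),(*c,93,47),(*c,62,58),(*c,31,69)])
cv2.imwrite("pics/p2.png",np.hstack([cv2.resize(a,(300,560)[:1]*2),cv2.resize(b,(500,500))[:300*0+500]][0:0] or [cv2.copyMakeBorder(cv2.resize(a,(300,300)),0,200,0,0,cv2.BORDER_CONSTANT),cv2.resize(b,(500,500))]))
E
```

```text
time_s: 8.38
ee_pos: [665.1, 141.5, 194.9]
ee_rot: [179.9, 0.2, 167.3]
force: [-0.2, -0.3, 0.1]
gripper_width: 54.7
gripper_force: 0.0
```

View pics/p2.png

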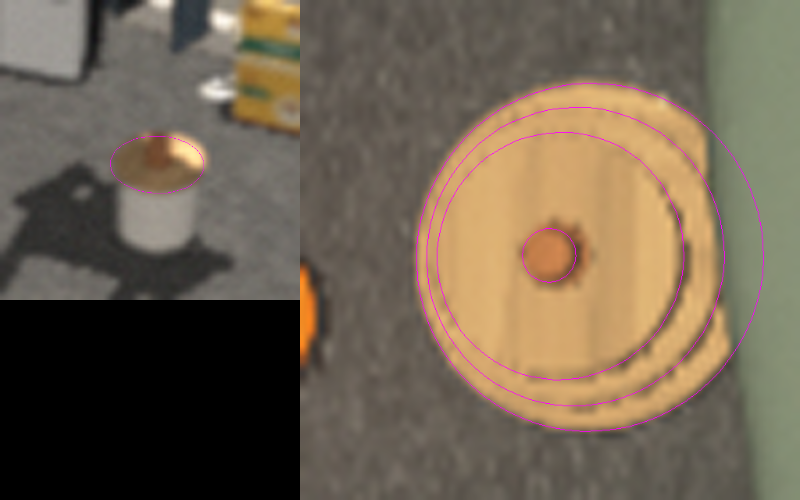

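The small lid lies flat on its jar. The remaining stack fits the axis (405, 284.5) well, with the medium knob under its ring. Going for the medium lid.

```bash
python3 -m crank '[{"dx":-0.02,"dy":0.011,"dz":0,"yaw":0},{"dx":-0.04,"dy":0.0222,"dz":0,"yaw":0},{"dx":-0.04,"dy":0.0222,"dz":0,"yaw":0},{"dx":-0.04,"dy":0.0222,"dz":0,"yaw":0},{"dx":-0.04,"dy":0.0222,"dz":0,"yaw":0},{"dx":-0.04,"dy":0.0222,"dz":0,"yaw":0},{"dx":-0.04,"dy":0.0222,"dz":0,"yaw":0},{"dx":-0.04,"dy":0.0222,"dz":0,"yaw":0},{"dx":-0.0244,"dy":0.0132,"dz":0,"yaw":0},{"dx":0,"dy":0,"dz":0,"yaw":0}]' ; python3 -m crank '[{"dx":0,"dy":0,"dz":-0.03,"yaw":0},{"dx":0,"dy":0,"dz":-0.04,"yaw":0},{"dx":0,"dy":0,"dz":-0.025,"yaw":0},{"dx":0,"dy":0,"dz":-0.0155,"yaw":0},{"dx":0,"dy":0,"dz":0,"yaw":0},{"dx":0,"dy":0,"dz":0,"yaw":0}]'; python3 -m crank '[{"dx":0,"dy":0,"dz":0,"yaw":0},{"dx":0,"dy":0,"dz":0,"yaw":0},{"dx":0,"dy":0,"dz":0,"yaw":0},{"dx":0,"dy":0,"dz":0,"yaw":0},{"dx":0,"dy":0,"dz":0,"yaw":0}]' 0 35
```

```text
time_s: 9.72
ee_pos: [403.5, 285.1, 192.2]
ee_rot: [-179.9, -0.1, 167.4]
force: [0.7, -0.4, 0.4]
gripper_width: 54.9
gripper_force: 0.0
time_s: 10.48
ee_pos: [405.7, 285.2, 105.3]
ee_rot: [179.9, 0.1, 167.3]
force: [0.3, 0.4, 0.8]
gripper_width: 54.8
gripper_force: 0.0
time_s: 11.1
ee_pos: [405.0, 285.1, 104.9]
ee_rot: [180.0, 0.0, 167.3]
force: [-0.4, -0.3, 1.6]
gripper_width: 18.9
gripper_force: 35.0
```

```bash
python3 -m crank '[{"dx":0,"dy":0,"dz":0.01,"yaw":0},{"dx":0,"dy":0,"dz":0.02,"yaw":0},{"dx":0,"dy":0,"dz":0.04,"yaw":0},{"dx":0,"dy":0,"dz":0.02,"yaw":0},{"dx":0,"dy":0,"dz":0,"yaw":0},{"dx":0.0102,"dy":-0.0221,"dz":0,"yaw":0},{"dx":0.02035,"dy":-0.04415,"dz":0,"yaw":0},{"dx":0.02035,"dy":-0.04415,"dz":0,"yaw":0},{"dx":0.02035,"dy":-0.04415,"dz":0,"yaw":0},{"dx":0.02035,"dy":-0.04415,"dz":0,"yaw":0}]' ; python3 -m crank '[{"dx":0.02035,"dy":-0.04415,"dz":0,"yaw":0},{"dx":0.02035,"dy":-0.04415,"dz":0,"yaw":0},{"dx":0.02035,"dy":-0.04415,"dz":0,"yaw":0},{"dx":0.02035,"dy":-0.04415,"dz":0,"yaw":0},{"dx":0.02035,"dy":-0.04415,"dz":0,"yaw":0},{"dx":0.02035,"dy":-0.04415,"dz":0,"yaw":0},{"dx":0.02035,"dy":-0.04415,"dz":0,"yaw":0},{"dx":0.02035,"dy":-0.04415,"dz":0,"yaw":0},{"dx":0.0102,"dy":-0.0221,"dz":0,"yaw":0},{"dx":0,"dy":0,"dz":0,"yaw":0}]'; python3 -m crank '[{"dx":0,"dy":0,"dz":-0.02,"yaw":0},{"dx":0,"dy":0,"dz":-0.04,"yaw":0},{"dx":0,"dy":0,"dz":-0.015,"yaw":0},{"dx":0,"dy":0,"dz":0,"yaw":0},{"dx":0,"dy":0,"dz":0,"yaw":0}]'; python3 - <<'E'
from h import *
im=eyes.grab_frame("scene");c=(616.7,-174.1);u,v=proj([*c,70],"scene")[0]
a=crop(im,u,v,32,10,[(*c,56,41)],"scene")
im=eyes.grab_frame("top");c=(405,284.5);u,v=proj([*c,70])[0]
b=crop(im,u,v,32,10,[(*c,84,10),(*c,62,58),(*c,31,69)])
cv2.imwrite("pics/p3.png",cv2.resize(np.hstack([a,b]),(800,400)))
E
```

```text
time_s: 12.35
ee_pos: [478.1, 124.8, 175.8]
ee_rot: [-180.0, -0.1, 167.3]
force: [0.1, 0.1, -0.0]
gripper_width: 19.1
gripper_force: 35.0
time_s: 13.6
ee_pos: [616.4, -174.6, 175.7]
ee_rot: [180.0, -0.1, 167.2]
force: [-0.4, 0.1, 1.3]
gripper_width: 18.8
gripper_force: 35.0
time_s: 14.22
ee_pos: [617.3, -174.0, 117.8]
ee_rot: [180.0, 0.1, 167.3]
force: [0.2, -0.6, -0.5]
gripper_width: 19.1
gripper_force: 35.0
```

View pics/p3.png

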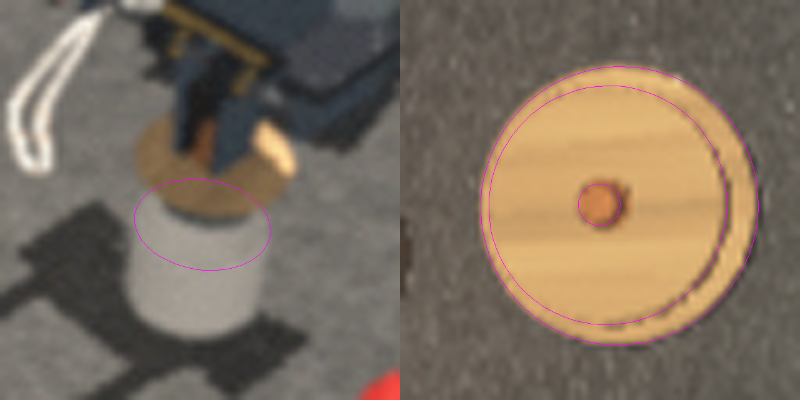

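The stack still fits. The medium lid looks a few mm to the right of its jar, so I'll check that with projected circles.

```bash
python3 - <<'E'
from h import *
im=eyes.grab_frame("scene");c=(616.7,-174.1);u,v=proj([*c,80],"scene")[0]
a=crop(im,u,v,25,16,[(*c,105,47),(*c,99,47)],"scene")
b=crop(im,u,v,25,16,[(*c,56,41),(*c,0,41)],"scene")
cv2.imwrite("pics/p4.png",cv2.resize(np.hstack([a,b]),(800,400)))
E
```

```text
(no output)
```

View pics/p4.png

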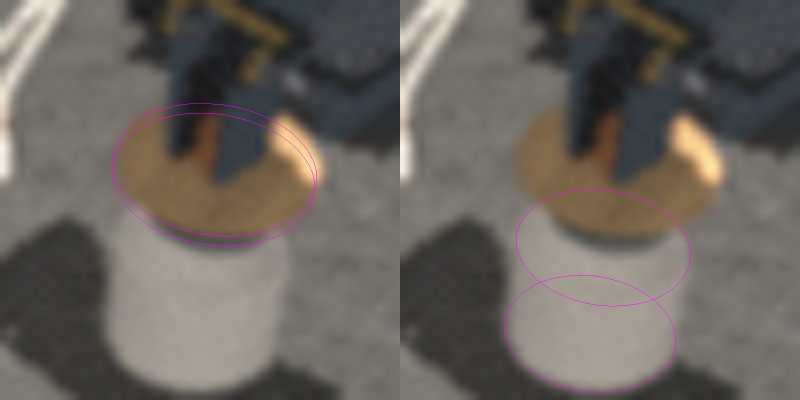

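The lid is only about 2 mm to the right of the jar axis. I'll correct that and lower.

```bash
python3 -m crank '[{"dx":-0.001,"dy":0.002,"dz":-0.012,"yaw":0},{"dx":0,"dy":0,"dz":-0.015,"yaw":0},{"dx":0,"dy":0,"dz":-0.014,"yaw":0},{"dx":0,"dy":0,"dz":-0.008,"yaw":0},{"dx":0,"dy":0,"dz":-0.003,"yaw":0},{"dx":0,"dy":0,"dz":0,"yaw":0},{"dx":0,"dy":0,"dz":0,"yaw":0}]'; python3 -m crank '[{"dx":0,"dy":0,"dz":-0.001,"yaw":0},{"dx":0,"dy":0,"dz":-0.001,"yaw":0},{"dx":0,"dy":0,"dz":0,"yaw":0}]'
```

```text
time_s: 15.25
ee_pos: [616.2, -172.7, 75.6]
ee_rot: [180.0, 0.0, 167.3]
force: [0.6, -0.1, -0.4]
gripper_width: 18.6
gripper_force: 35.0
time_s: 15.62
ee_pos: [616.0, -172.6, 74.0]
ee_rot: [180.0, 0.0, 167.3]
force: [-0.6, -0.7, 1.1]
gripper_width: 18.7
gripper_force: 35.0
```

```bash
python3 -m crank '[{"dx":0,"dy":0,"dz":-0.001,"yaw":0},{"dx":0,"dy":0,"dz":0,"yaw":0}]'; python3 -m crank '[{"dx":0,"dy":0,"dz":0,"yaw":0},{"dx":0,"dy":0,"dz":0,"yaw":0},{"dx":0,"dy":0,"dz":0,"yaw":0},{"dx":0,"dy":0,"dz":0.02,"yaw":0},{"dx":0,"dy":0,"dz":0.04,"yaw":0},{"dx":0,"dy":0,"dz":0.04,"yaw":0},{"dx":0,"dy":0,"dz":0.03,"yaw":0},{"dx":0,"dy":0,"dz":0.01,"yaw":0},{"dx":0,"dy":0,"dz":0,"yaw":0}]' 0.6; python3 -m crank '[{"dx":-0.01014,"dy":0.02197,"dz":0,"yaw":0},{"dx":-0.02028,"dy":0.04393,"dz":0,"yaw":0},{"dx":-0.02028,"dy":0.04393,"dz":0,"yaw":0},{"dx":-0.02028,"dy":0.04393,"dz":0,"yaw":0},{"dx":-0.02028,"dy":0.04393,"dz":0,"yaw":0},{"dx":-0.02028,"dy":0.04393,"dz":0,"yaw":0},{"dx":-0.02028,"dy":0.04393,"dz":0,"yaw":0}]'; python3 -m crank '[{"dx":-0.02028,"dy":0.04393,"dz":0,"yaw":0},{"dx":-0.02028,"dy":0.04393,"dz":0,"yaw":0},{"dx":-0.02028,"dy":0.04393,"dz":0,"yaw":0},{"dx":-0.02028,"dy":0.04393,"dz":0,"yaw":0},{"dx":-0.02028,"dy":0.04393,"dz":0,"yaw":0},{"dx":-0.02028,"dy":0.04393,"dz":0,"yaw":0},{"dx":-0.01014,"dy":0.02197,"dz":0,"yaw":0},{"dx":0,"dy":0,"dz":0,"yaw":0}]'; python3 - <<'E'
from h import *
im=eyes.grab_frame("scene");c=(616.7,-174.1);u,v=proj([*c,70],"scene")[0]
a=crop(im,u,v,28,12,[(*c,62,47)],"scene")
c=(405,284.3);u,v=proj([*c,100],"scene")[0]
b=crop(im,u,v,42,8,[(*c,62,58),(*c,31,69)],"scene")
cv2.imwrite("pics/p5.png",np.hstack([cv2.resize(a,(400,400)),cv2.resize(b,(400,400))]))
E
```

```text
time_s: 15.88
ee_pos: [616.0, -172.6, 73.9]
ee_rot: [180.0, 0.0, 167.3]
force: [-1.8, -0.2, 5.8]
gripper_width: 18.8
gripper_force: 35.0
time_s: 17.0
ee_pos: [615.9, -172.6, 185.3]
ee_rot: [180.0, 0.1, 167.3]
force: [-0.9, 0.1, -0.6]
gripper_width: 54.6
gripper_force: 0.0
time_s: 17.88
ee_pos: [508.1, 57.7, 183.7]
ee_rot: [-180.0, -0.2, 167.3]
force: [0.3, -0.4, -0.2]
gripper_width: 54.4
gripper_force: 0.0
time_s: 18.88
ee_pos: [403.0, 284.9, 183.8]
ee_rot: [-179.9, -0.1, 167.5]
force: [-0.3, -0.6, -0.3]
gripper_width: 54.7
gripper_force: 0.0
```

View pics/p5.png

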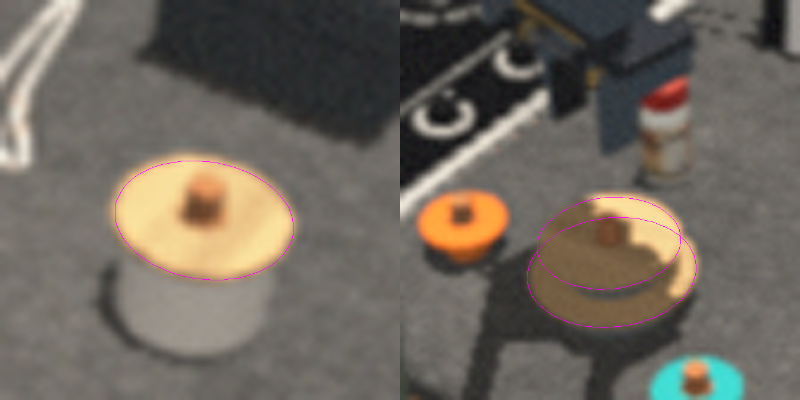

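The medium lid is seated flat. Grasping the large lid.

```bash
python3 -m crank '[{"dx":0,"dy":0,"dz":-0.03,"yaw":0},{"dx":0,"dy":0,"dz":-0.05,"yaw":0},{"dx":0,"dy":0,"dz":-0.04,"yaw":0},{"dx":0,"dy":0,"dz":-0.0185,"yaw":0},{"dx":0,"dy":0,"dz":0,"yaw":0},{"dx":0,"dy":0,"dz":0,"yaw":0}]'; python3 -m crank '[{"dx":0,"dy":0,"dz":0,"yaw":0},{"dx":0,"dy":0,"dz":0,"yaw":0},{"dx":0,"dy":0,"dz":0,"yaw":0},{"dx":0,"dy":0,"dz":0,"yaw":0},{"dx":0,"dy":0,"dz":0,"yaw":0}]' 0 40;  python3 -m crank '[{"dx":0,"dy":0,"dz":0.01,"yaw":0},{"dx":0,"dy":0,"dz":0.02,"yaw":0},{"dx":0,"dy":0,"dz":0.04,"yaw":0},{"dx":0,"dy":0,"dz":0.03,"yaw":0},{"dx":0,"dy":0,"dz":0,"yaw":0}]'
```

```text
time_s: 19.68
ee_pos: [405.8, 284.6, 75.0]
ee_rot: [179.9, 0.1, 167.3]
force: [-0.3, 0.0, -0.4]
gripper_width: 54.6
gripper_force: 0.0
time_s: 20.3
ee_pos: [405.0, 284.4, 74.1]
ee_rot: [180.0, 0.0, 167.3]
force: [-0.4, 0.5, 2.1]
gripper_width: 18.8
gripper_force: 40.0
time_s: 20.92
ee_pos: [406.0, 285.0, 155.8]
ee_rot: [179.8, 0.2, 167.3]
force: [-0.5, 0.1, -1.4]
gripper_width: 18.8
gripper_force: 40.0
```

```bash
python3 -m crank '[{"dx":-0.0006,"dy":-0.02136,"dz":0,"yaw":0},{"dx":-0.00121,"dy":-0.04272,"dz":0,"yaw":0},{"dx":-0.00121,"dy":-0.04272,"dz":0,"yaw":0},{"dx":-0.00121,"dy":-0.04272,"dz":0,"yaw":0},{"dx":-0.00121,"dy":-0.04272,"dz":0,"yaw":0},{"dx":-0.00121,"dy":-0.04272,"dz":0,"yaw":0},{"dx":-0.00121,"dy":-0.04272,"dz":0,"yaw":0},{"dx":-0.00121,"dy":-0.04272,"dz":0,"yaw":0},{"dx":-0.00121,"dy":-0.04272,"dz":0,"yaw":0}]'; python3 -m crank '[{"dx":-0.00121,"dy":-0.04272,"dz":0,"yaw":0},{"dx":-0.00121,"dy":-0.04272,"dz":0,"yaw":0},{"dx":-0.00121,"dy":-0.04272,"dz":0,"yaw":0},{"dx":-0.00121,"dy":-0.04272,"dz":0,"yaw":0},{"dx":-0.00121,"dy":-0.04272,"dz":0,"yaw":0},{"dx":-0.00121,"dy":-0.04272,"dz":0,"yaw":0},{"dx":-0.00121,"dy":-0.04272,"dz":0,"yaw":0},{"dx":-0.0006,"dy":-0.02136,"dz":0,"yaw":0},{"dx":0,"dy":0,"dz":0,"yaw":0},{"dx":0,"dy":0,"dz":0,"yaw":0}]'; python3 -m crank '[{"dx":0,"dy":0,"dz":-0.02,"yaw":0},{"dx":0,"dy":0,"dz":-0.025,"yaw":0},{"dx":0,"dy":0,"dz":0,"yaw":0},{"dx":0,"dy":0,"dz":0,"yaw":0}]'; python3 - <<'E'
from h import *
im=eyes.grab_frame("scene");c=(389.5,-262.5);u,v=proj([*c,80],"scene")[0]
a=crop(im,u,v,32,12,[(*c,106,58),(*c,56,52),(*c,0,52)],"scene")
im=eyes.grab_frame("top");c=(405,284.3);u,v=proj([*c,30])[0]
b=crop(im,u,v,32,10,[(*c,53,10),(*c,31,69)])
cv2.imwrite("pics/p6.png",np.hstack([cv2.resize(a,(400,400)),cv2.resize(b,(400,400))]))
E
```

```text
time_s: 22.05
ee_pos: [394.8, -8.0, 152.7]
ee_rot: [-180.0, -0.2, 167.3]
force: [1.1, 0.4, -1.3]
gripper_width: 19.2
gripper_force: 40.0
time_s: 23.3
ee_pos: [388.9, -261.4, 153.5]
ee_rot: [179.9, -0.1, 167.3]
force: [1.1, -0.1, -1.2]
gripper_width: 18.8
gripper_force: 40.0
time_s: 23.8
ee_pos: [389.9, -262.1, 118.6]
ee_rot: [-180.0, 0.0, 167.3]
force: [-0.2, -0.1, 0.0]
gripper_width: 19.1
gripper_force: 40.0
```

View pics/p6.png

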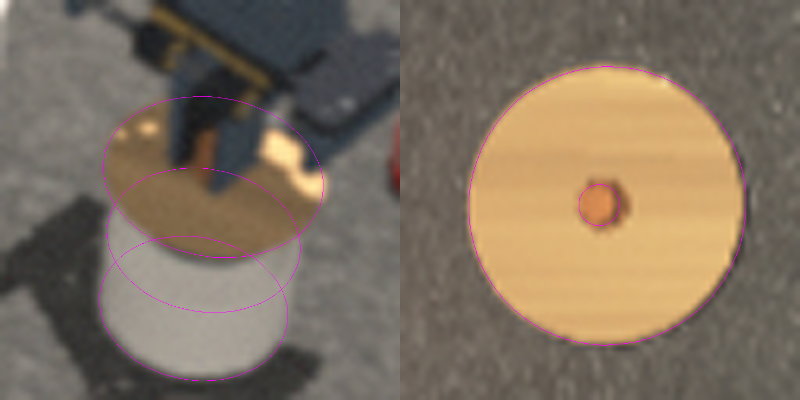

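The large lid and its jar both match their predicted circles, and the largest lid is still at (405, 284.3). Lowering.

```bash
python3 -m crank '[{"dx":0,"dy":0,"dz":-0.015,"yaw":0},{"dx":0,"dy":0,"dz":-0.017,"yaw":0},{"dx":0,"dy":0,"dz":-0.012,"yaw":0},{"dx":0,"dy":0,"dz":-0.007,"yaw":0},{"dx":0,"dy":0,"dz":-0.002,"yaw":0},{"dx":0,"dy":0,"dz":0,"yaw":0},{"dx":0,"dy":0,"dz":0,"yaw":0}]'; python3 -m crank '[{"dx":0,"dy":0,"dz":-0.001,"yaw":0},{"dx":0,"dy":0,"dz":-0.001,"yaw":0},{"dx":0,"dy":0,"dz":0,"yaw":0}]'
```

```text
time_s: 24.78
ee_pos: [389.7, -262.7, 75.9]
ee_rot: [-180.0, 0.0, 167.3]
force: [1.1, 0.1, -0.3]
gripper_width: 18.9
gripper_force: 40.0
time_s: 25.15
ee_pos: [389.5, -262.6, 74.2]
ee_rot: [-180.0, 0.0, 167.3]
force: [-0.8, 0.1, 0.1]
gripper_width: 18.7
gripper_force: 40.0
```

```bash
python3 -m crank '[{"dx":0,"dy":0,"dz":-0.001,"yaw":0},{"dx":0,"dy":0,"dz":0,"yaw":0}]'; python3 -m crank '[{"dx":0,"dy":0,"dz":0,"yaw":0},{"dx":0,"dy":0,"dz":0,"yaw":0},{"dx":0,"dy":0,"dz":0,"yaw":0},{"dx":0,"dy":0,"dz":0.02,"yaw":0},{"dx":0,"dy":0,"dz":0.04,"yaw":0},{"dx":0,"dy":0,"dz":0.04,"yaw":0},{"dx":0,"dy":0,"dz":0.0125,"yaw":0},{"dx":0,"dy":0,"dz":0,"yaw":0}]' 0.6;  python3 -m crank '[{"dx":0.0006,"dy":0.02136,"dz":0,"yaw":0},{"dx":0.00121,"dy":0.04272,"dz":0,"yaw":0},{"dx":0.00121,"dy":0.04272,"dz":0,"yaw":0},{"dx":0.00121,"dy":0.04272,"dz":0,"yaw":0},{"dx":0.00121,"dy":0.04272,"dz":0,"yaw":0},{"dx":0.00121,"dy":0.04272,"dz":0,"yaw":0},{"dx":0.00121,"dy":0.04272,"dz":0,"yaw":0},{"dx":0.00121,"dy":0.04272,"dz":0,"yaw":0},{"dx":0.00121,"dy":0.04272,"dz":0,"yaw":0}]'; python3 -m crank '[{"dx":0.00121,"dy":0.04272,"dz":0,"yaw":0},{"dx":0.00121,"dy":0.04272,"dz":0,"yaw":0},{"dx":0.00121,"dy":0.04272,"dz":0,"yaw":0},{"dx":0.00121,"dy":0.04272,"dz":0,"yaw":0},{"dx":0.00121,"dy":0.04272,"dz":0,"yaw":0},{"dx":0.00121,"dy":0.04272,"dz":0,"yaw":0},{"dx":0.00121,"dy":0.04272,"dz":0,"yaw":0},{"dx":0.0006,"dy":0.02136,"dz":0,"yaw":0},{"dx":0,"dy":0,"dz":0,"yaw":0},{"dx":0,"dy":0,"dz":0,"yaw":0}]'; python3 - <<'E'
from h import *
im=eyes.grab_frame("scene");c=(389.5,-262.5);u,v=proj([*c,80],"scene")[0]
a=crop(im,u,v,32,12,[(*c,62,58)],"scene")
im=eyes.grab_frame("top");c=(472.1,-18.3);u,v=proj([*c,60])[0]
b=crop(im,u,v,32,12,[(*c,56,63),(*c,56,59)])
cv2.imwrite("pics/p7.png",np.hstack([cv2.resize(a,(400,400)),cv2.resize(b,(400,400))]))
E
```

```text
time_s: 25.4
ee_pos: [389.5, -262.6, 74.1]
ee_rot: [-180.0, 0.0, 167.3]
force: [-1.7, 1.5, 7.9]
gripper_width: 19.3
gripper_force: 40.0
time_s: 26.4
ee_pos: [389.5, -262.5, 163.0]
ee_rot: [-180.0, 0.0, 167.3]
force: [-1.1, 0.3, -0.5]
gripper_width: 54.8
gripper_force: 0.0
time_s: 27.52
ee_pos: [396.1, 29.8, 162.0]
ee_rot: [-180.0, -0.2, 167.3]
force: [0.2, 0.3, -0.0]
gripper_width: 54.6
gripper_force: 0.0
time_s: 28.78
ee_pos: [404.4, 283.3, 162.8]
ee_rot: [-179.9, -0.0, 167.3]
force: [-0.3, 0.5, 0.0]
gripper_width: 54.9
gripper_force: 0.0
```

View pics/p7.png

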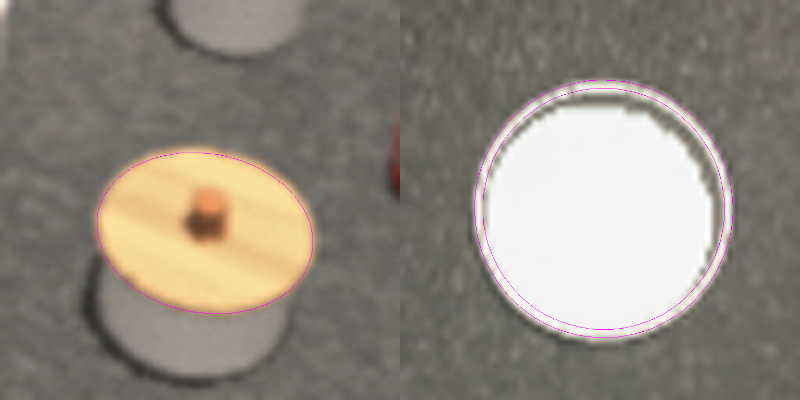

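The large lid is seated and the largest jar fit is confirmed. Now the last lid.

```bash
python3 -m crank '[{"dx":0,"dy":0,"dz":-0.03,"yaw":0},{"dx":0,"dy":0,"dz":-0.05,"yaw":0},{"dx":0,"dy":0,"dz":-0.05,"yaw":0},{"dx":0,"dy":0,"dz":-0.02,"yaw":0},{"dx":0,"dy":0,"dz":0,"yaw":0},{"dx":0,"dy":0,"dz":0,"yaw":0}]'; python3 -m crank '[{"dx":0,"dy":0,"dz":0,"yaw":0},{"dx":0,"dy":0,"dz":0,"yaw":0},{"dx":0,"dy":0,"dz":0,"yaw":0},{"dx":0,"dy":0,"dz":0,"yaw":0},{"dx":0,"dy":0,"dz":0,"yaw":0}]' 0 45;  python3 -m crank '[{"dx":0,"dy":0,"dz":0.01,"yaw":0},{"dx":0,"dy":0,"dz":0.03,"yaw":0},{"dx":0,"dy":0,"dz":0.04,"yaw":0},{"dx":0,"dy":0,"dz":0.0325,"yaw":0},{"dx":0,"dy":0,"dz":0,"yaw":0}]'
```

```text
time_s: 29.62
ee_pos: [405.7, 284.2, 44.0]
ee_rot: [179.9, 0.1, 167.2]
force: [0.3, -0.6, 1.6]
gripper_width: 54.9
gripper_force: 0.0
time_s: 30.25
ee_pos: [405.0, 284.4, 43.4]
ee_rot: [180.0, 0.0, 167.3]
force: [0.1, 0.1, 2.1]
gripper_width: 18.6
gripper_force: 45.0
time_s: 30.88
ee_pos: [406.1, 285.0, 135.1]
ee_rot: [179.8, 0.2, 167.3]
force: [-0.5, -0.0, -0.5]
gripper_width: 18.8
gripper_force: 45.0
```

```bash
python3 -m crank '[{"dx":0.00466,"dy":-0.02102,"dz":0,"yaw":0},{"dx":0.00932,"dy":-0.04203,"dz":0,"yaw":0},{"dx":0.00932,"dy":-0.04203,"dz":0,"yaw":0},{"dx":0.00932,"dy":-0.04203,"dz":0,"yaw":0},{"dx":0.00932,"dy":-0.04203,"dz":0,"yaw":0},{"dx":0.00932,"dy":-0.04203,"dz":0,"yaw":0},{"dx":0.00932,"dy":-0.04203,"dz":0,"yaw":0},{"dx":0.00932,"dy":-0.04203,"dz":0,"yaw":0},{"dx":0.00932,"dy":-0.04203,"dz":0,"yaw":0},{"dx":0.00466,"dy":-0.02102,"dz":0,"yaw":0}]'; python3 -m crank '[{"dx":0,"dy":0,"dz":0,"yaw":0},{"dx":0,"dy":0,"dz":-0.012,"yaw":0},{"dx":0,"dy":0,"dz":-0.015,"yaw":0},{"dx":0,"dy":0,"dz":0,"yaw":0},{"dx":0,"dy":0,"dz":0,"yaw":0}]'; python3 - <<'E'
from h import *
im=eyes.grab_frame("scene");c=(472.1,-18.3);u,v=proj([*c,80],"scene")[0]
a=crop(im,u,v,36,12,[(*c,100,69),(*c,56,63),(*c,0,63)],"scene")
cv2.imwrite("pics/p8.png",cv2.resize(a,(500,500)))
E
```

```text
time_s: 32.12
ee_pos: [471.0, -20.4, 131.9]
ee_rot: [-180.0, -0.2, 167.2]
force: [-0.3, 0.2, -0.7]
gripper_width: 18.7
gripper_force: 45.0
time_s: 32.75
ee_pos: [472.0, -17.9, 111.5]
ee_rot: [180.0, -0.0, 167.3]
force: [0.2, -0.2, 0.2]
gripper_width: 19.1
gripper_force: 45.0
```

View pics/p8.png

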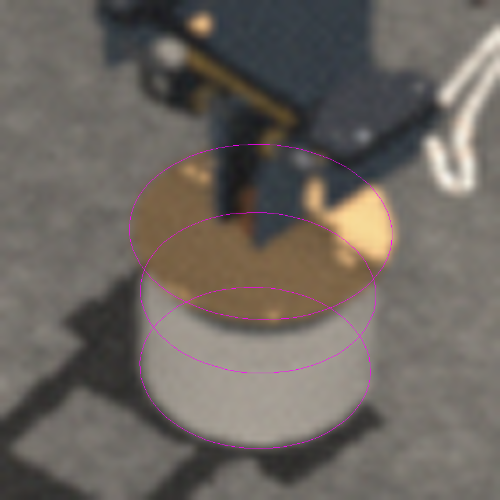

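The lid disc (130–395) and the jar (140–373) sit on the same axis. Lowering.

```bash
python3 -m crank '[{"dx":0,"dy":0,"dz":-0.013,"yaw":0},{"dx":0,"dy":0,"dz":-0.014,"yaw":0},{"dx":0,"dy":0,"dz":-0.01,"yaw":0},{"dx":0,"dy":0,"dz":-0.006,"yaw":0},{"dx":0,"dy":0,"dz":-0.002,"yaw":0},{"dx":0,"dy":0,"dz":0,"yaw":0},{"dx":0,"dy":0,"dz":0,"yaw":0}]'; python3 -m crank '[{"dx":0,"dy":0,"dz":-0.001,"yaw":0},{"dx":0,"dy":0,"dz":-0.001,"yaw":0},{"dx":0,"dy":0,"dz":0,"yaw":0}]';python3 -m crank '[{"dx":0,"dy":0,"dz":-0.001,"yaw":0},{"dx":0,"dy":0,"dz":0,"yaw":0}]'
```

```text
time_s: 33.67
ee_pos: [472.3, -18.4, 75.8]
ee_rot: [180.0, 0.0, 167.3]
force: [-0.5, -0.4, -0.4]
gripper_width: 18.9
gripper_force: 45.0
time_s: 34.05
ee_pos: [472.1, -18.4, 74.3]
ee_rot: [180.0, 0.0, 167.3]
force: [-1.6, 0.1, 3.6]
gripper_width: 18.7
gripper_force: 45.0
time_s: 34.3
ee_pos: [472.2, -18.4, 74.3]
ee_rot: [180.0, 0.0, 167.3]
force: [-2.6, -0.0, 10.7]
gripper_width: 18.9
gripper_force: 45.0
```

```bash
python3 -m crank '[{"dx":0,"dy":0,"dz":0,"yaw":0},{"dx":0,"dy":0,"dz":0,"yaw":0},{"dx":0,"dy":0,"dz":0,"yaw":0},{"dx":0,"dy":0,"dz":0.02,"yaw":0},{"dx":0,"dy":0,"dz":0.04,"yaw":0},{"dx":0,"dy":0,"dz":0.04,"yaw":0},{"dx":0,"dy":0,"dz":0.05,"yaw":0},{"dx":0,"dy":0,"dz":0.05,"yaw":0},{"dx":0,"dy":0,"dz":0.03,"yaw":0},{"dx":0,"dy":0,"dz":0,"yaw":0}]' 0.6; python3 -m crank '[{"dx":-0.01,"dy":0.04,"dz":0,"yaw":0},{"dx":-0.01,"dy":0.05,"dz":0,"yaw":0},{"dx":-0.01,"dy":0.05,"dz":0,"yaw":0},{"dx":-0.01,"dy":0.05,"dz":0,"yaw":0},{"dx":-0.01,"dy":0.05,"dz":0,"yaw":0},{"dx":-0.01,"dy":0.05,"dz":0,"yaw":0},{"dx":-0.01,"dy":0.03,"dz":0,"yaw":0},{"dx":0,"dy":0,"dz":0,"yaw":0},{"dx":0,"dy":0,"dz":0,"yaw":0}]'; python3 - <<'E'
from h import *
im=eyes.grab_frame("scene")
cv2.imwrite("pics/p9.png",cv2.resize(im[120:300,150:420,::-1],(795,530),interpolation=cv2.INTER_CUBIC))
E
```

```text
time_s: 35.55
ee_pos: [473.0, -18.4, 258.5]
ee_rot: [180.0, 0.2, 167.3]
force: [-0.1, 0.1, -0.3]
gripper_width: 54.5
gripper_force: 0.0
time_s: 36.67
ee_pos: [415.8, 236.9, 256.1]
ee_rot: [-179.9, -0.1, 167.3]
force: [-0.2, 0.2, 0.5]
gripper_width: 55.1
gripper_force: 0.0
```

View pics/p9.png

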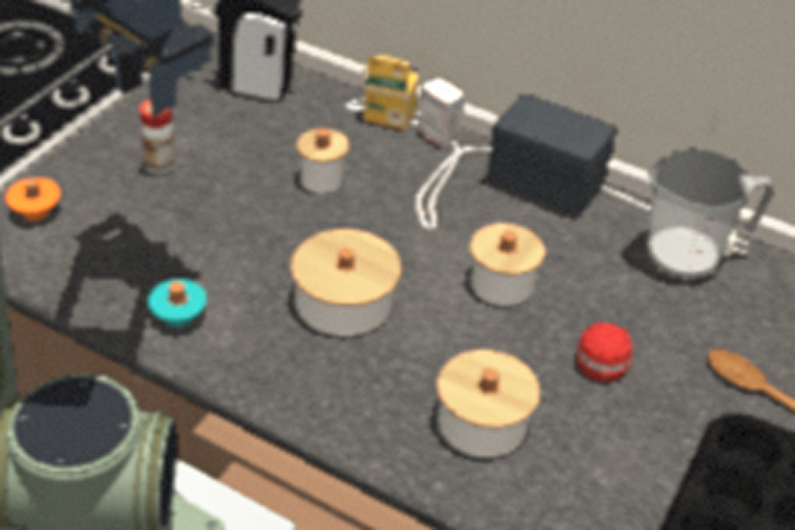

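All four jars are closed with flat lids: (322,145), (508,248), (488,388) and (346,265). The timer, spice jar and look-alikes are still standing in place.

```bash
python3 -c "
from workcell import ticket;print(ticket.job_done())"
```

```text
the job is handed in; nothing more can be done
None
```

All four lids were placed top-down from the stack onto the jars of their own size and lie flat on the rims; the jars, timer, spice jar and look-alikes were left standing, and the job was handed in at about 37 s of the 120 s limit.

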